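# Tip the rock core into the measuring cradle

## Task

Slide the tall rock core, kept upright and on the table or barely above it, to the open end of the wooden V-shaped measuring cradle, then tip it over so that it lies on its side along the trough. Push it along the trough until its end is fully home against the stop plate, ready to have its length read. The stone chips easily, so do not let it topple onto the table, and leave the other things on the table where they are.

Things in the scene. Friction and masses are not known exactly. Their poses are not given: they have to be found in the camera images.
- core_c (a point): The tall rock core: a solid stone cylinder 52 mm in diameter and 120 mm long (0.5 to 0.8 kg), brownish grey with faint darker bands, the tallest of three; gripped loosely it leans when dragged. It starts standing upright and loose on the table. This point is its centre, half-way along (60 mm above the table when standing); the z axis is the cylinder's axis.
- cradle: Measuring cradle, plywood, fixed to the table: a straight 120-degree V trough 140 mm long on a base plate 96 mm wide, 3 mm thick, with dark scale ticks. Origin on the table under the trough's middle; x runs along the trough from the open end (x = -70 mm) to the stop plate (inner face at x = +70 mm); z up. Vertex line 4 mm above the table; the walls' upper edges 21 mm high, 59 mm apart.
- cradle_mouth (a point): Middle of the cradle's open end, at table height; axes as the cradle's (x points into the trough). Stood upright here and tipped over the end, the tall core falls into the trough with its rear end sticking out about 25 mm; it must then be pushed some 30 to 60 mm along, which takes less than 8 N.
- cradle_stop (a point): Inner face of the stop plate (8 mm thick, 96 mm wide, 55 mm high), 34 mm above the table, which is where the axis of the tall core runs when it lies in the trough. Axes as the cradle's. Home, the core's centre is 60 mm before this point and its rear end 20 mm inside the open end.
- short_core_c (a point): A bystander: short rock core of the same stone, 52 mm in diameter and 62 mm long, standing; this point is its centre. It and the tall core may have changed places.
- thin_core_c (a point): A bystander: thin rock core of the same stone, 28 mm in diameter and 85 mm long, standing; this point is its centre.
- flask: A bystander: white drinking flask, 66 mm in diameter, 190 mm tall, standing; origin at the centre of its underside.
- pencil_case: A bystander: pink pencil case, 85 x 200 x 30 mm, lying flat; origin at the centre of its underside, long side along its y.
- eraser: A bystander: eraser, 55 x 24 x 13 mm; origin at the centre of its underside.
- magnifier: A bystander: black tripod magnifier, 70 mm in diameter, 54 mm tall; origin at the centre of its underside.
Not all that is in view belongs to the job. What is shaped like the part that bears core_c but blue is not meant.

How it is judged:
On the way, in this order (a step that is already met when the one before it is completed fails the run):
1. the tall core stands upright at the open end of the cradle, in line with the trough (within 20 mm sideways) (angle between core_c's own z axis and vertical below 0.15 rad and x of core_c in the frame of cradle between -0.145 and -0.085 m and y of core_c in the frame of cradle between -0.02 and 0.02 m), for 0.1 s.
2. the tall core lies on its side in the trough (angle between core_c's own z axis and vertical between 1.5 and 1.64 rad and angle between the z axis of core_c and the x axis of cradle, either way round below 0.07 rad and y of core_c in the frame of cradle between -0.005 and 0.005 m and z of core_c in the frame of cradle between 0.029 and 0.039 m), for 0.2 s.
At the end, for the whole second after the job is handed in: The tall core is at rest on its side in the cradle's trough, in line with it (within 0.07 rad, 5 mm sideways, 5 mm in height), with its end against the stop plate (gap under 4 mm) (all of step 2 and x of core_c in the frame of cradle between 0.006 and 0.013 m and linear speed of core below 0.01 m/s); the robot touches nothing.
It fails at once if the tall core is lifted off the table (its centre higher than 95 mm) (height (world z) of core_c above 0.095 m).
It fails at once if the tall core topples onto the table (angle between core_c's own z axis and vertical between 1.4 and 1.74 rad and height (world z) of core_c below 0.0285 m).
It fails at once if one of the bystanders (short core, thin core, flask, pencil case, eraser, magnifier) is moved by more than 20 mm (distance of any of short_core_c, thin_core_c, flask, pencil_case, eraser, magnifier from where it was at the start of the episode above 0.02 m).
It also fails if it takes over 54 s, if anything falls off the work surface, if the arm or the gripper's body presses on something with over 40 N, if the wrist force passes 120 N, or if a joint passes its speed limit or range.

## Robot

A 6-joint arm with a two-finger parallel gripper is mounted at the origin on the work surface. World frame = base frame: x ahead of the robot, y to its left, z up, the work surface at z = 0. Lengths are in m, angles in rad, forces in N, time in s.
With the tool pointing down it reaches from about 0.25 to 0.775 m from the base axis. Payload 4 kg.
Tool frame: the origin (TCP) lies midway between the tips of the shut fingers; the grasp point (between the pads) lies 19 mm behind it; z points along the fingers, y is the line along which they close (so a half turn about z gives the same grasp; the last joint's range is limited). The gripper opens to 94 mm and grips with 3 to 60 N. Pads are 16 mm wide; open, the fingers measure 119 mm over their backs; the gripper's body (75 mm by 177 mm) begins 78 mm behind the grasp point.
Start: joints at [1.034, 0.087, 1.371, -0, 1.684, -0.103], TCP at [0.231, 0.499, 0.206] pointing down, gripper open.
Joint ranges: [-3.1, 3.1], [-0.76, 2.03], [0.27, 2.55], [-1.08, 4.22], [0.17, 2.65], [-2.57, 2.57]. Speed limits (rad/s): [2.79, 2.79, 3.14, 3.14, 3.14, 3.14].

## Interface

Orientations are given as a unit quaternion [x, y, z, w].
In Python, from station import arm gives the robot as it stands. The module is installed in compiled form; this text tells all that it offers.
- The arm moves only by the tool arm_command, never from a script. Its argument "rows" is a list of rows, each an object with "xyz": the shift along the tool's x, y, z scaled (see below), a list of three; "twist": the turn, a rotation vector about the tool's x, y, z scaled (see below), a list of three. A call has exactly 10 rows; each row shifts and turns the commanded pose from where the row before left it, along the tool's axes as they then stand; what a row does not reach is not made up. The controller multiplies each number of a shift by 25 mm and each number of a turn by 5 degrees. A row lasts 1/10 s, in which the tool goes at most 50 mm and 8.59 degrees, less where a joint would pass 70% of its speed; a pose out of reach is approached as far as the arm can. A call with a number of a shift or a turn outside -1 to 1 is refused whole. A call with a gripper value outside its range is refused whole. "grip" is the closure, from -1 (fully open) to 1 (shut), set as the call begins (left out, the last holds). The fingers move at their own pace and stop on an object; the grip force is fixed at half the most. Time passes only in rows, so rows that do not move let the fingers close, or fill a call up. It gives the time, the measured TCP pose, the force, the opening and the grip force at its end, in the units of the state.
- arm.sense(): the state, without advancing time (a new reading comes with each control period).
- arm.get_image(name): name is "scene" or "top" or "wrist"; returns a dict with "img" (480x640x3 uint8, red, green, blue), "range_z" (480x640 float32, m along the optical axis (not along the pixel's ray), 0 where there is no reading), "mtx" (3x3 intrinsics, pixels), "T" (4x4, takes a point from camera to world coordinates). Camera axes: x right, y down, z forward; pixel columns grow to the right and rows downward; lengths in m; the calibration is good to about 2 mm. A picture is of the moment at which its call begins.
- arm.sign_off(): hands the job in; it is judged then, once.
The state is a dict: "time": time; "joint_pos": joint angles; "qvel": joint speeds; "effort": joint torques, N m; "tool_pos": TCP position; "orientation": TCP orientation; "wrist_force": force on the tool from outside, world axes, zero at the start; "torque": the same for the moment, N m; "gripper_width": opening from 0.0 (shut) to 1.0 (fully open); "grip_force": force on a finger pad.
Only numpy, scipy, OpenCV 4.12 (cv2) and the standard library are available. Lean on these libraries where they do the work, as an engineer would, in place of code of your own. Each camera call takes 0.05 s, during which the arm holds its last target. There are 200 camera calls.

## Working session

There is one attempt and no reset: what is moved stays moved. The work goes in short steps, Python scripts to look and compute and a tool call to move; the robot and the scene stay as the last step left them, time stands still between calls to the robot, and variables do not carry over. Pictures are saved under pics/ and viewed, at most 10 in all, crops included, and the job is handed in when it is done.

Besides the shell and the picture viewer there is one more tool, called after "Request:" in YAML: its name, and indented under it one key for each argument. arm_command: Moves the arm, as the interface text tells. Its arguments: {"type":"object","properties":{"rows":{"type":"array"},"grip":{"type":"number"}},"required":["rows"]}

```bash
mkdir -p pics; cat > h.py <<'E'
from station import arm
import numpy as np, cv2
def shot(n,f):
    d=arm.get_image(n); cv2.imwrite('pics/'+f+'.png',d['img'][:,:,::-1]); np.savez('pics/'+f+'.npz',**d); return d
def pt(d,u,v,z=None):
    K,T=d['mtx'],d['T']; r=np.linalg.inv(K)@[u,v,1.]
    if z is None:
        return T[:3,:3]@(r*d['range_z'][int(v),int(u)])+T[:3,3]
    w=T[:3,:3]@r; return T[:3,3]+w*(z-T[2,3])/w[2]
E
python3 - <<'E'
from h import *
a=shot('top','top1');b=shot('scene','scene1')
print(arm.sense()); print(a['T'],a['mtx'])
E
```

```text
{'time': 0.1, 'joint_pos': array([ 1.03389119e+00,  8.79071046e-02,  1.37211557e+00, -7.77952948e-06,
        1.68358747e+00, -1.03102298e-01]), 'qvel': array([ 4.80704887e-05, -2.09976521e-03, -5.07753567e-03,  7.75670789e-04,
       -1.06114044e-03, -2.74020219e-04]), 'effort': array([ 2.84660717e-03, -3.41252267e+01, -3.03301120e+01,  7.20658712e-02,
        3.04095203e-02, -1.07185326e-04]), 'tool_pos': array([0.23093083, 0.49862292, 0.20440069]), 'orientation': array([ 2.15204998e-01,  9.76568375e-01, -9.58753164e-04, -3.13652379e-04]), 'wrist_force': array([ 0.44829388, -0.06258208, -0.0554962 ]), 'torque': array([ 0.04763047, -0.04392749, -0.00190258]), 'grip_force': 0.0, 'gripper_width': 0.9994742423983648}
[[-0.00772237 -0.99214236  0.12487555  0.43964449]
 [-0.99962911  0.01092064  0.02494746  0.01789853]
 [-0.02611516 -0.12463658 -0.99185872  0.85255461]
 [ 0.          0.          0.          1.        ]] [[436.06725359   0.         316.14057887]
 [  0.         436.06725359 244.08922678]
 [  0.           0.           1.        ]]
```

View pics/top1.png

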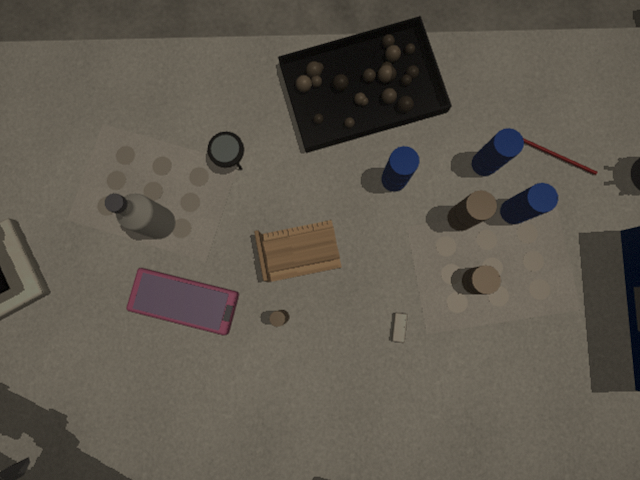

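View pics/scene1.png

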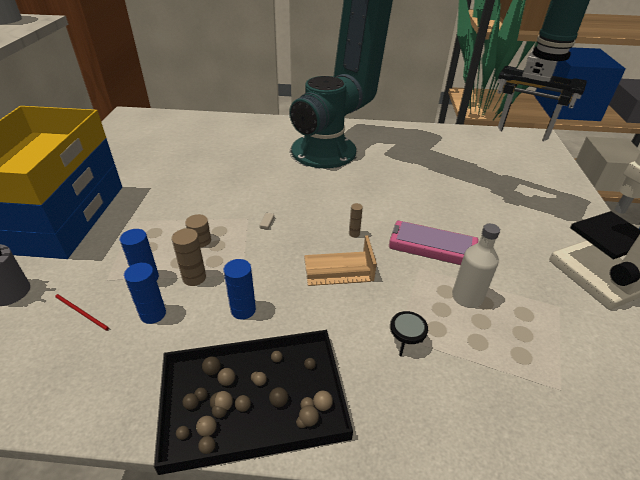

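```bash
python3 - <<'E'
from h import *
d=dict(np.load('pics/top1.npz'))
for n,u,v in [('tall',481,206),('short',486,280),('thin',278,318),('b1',509,139),('b2',543,194),('b3',405,158),('eraser',399,327),('vert',300,251),('stoptop',261,255)]:
    print(n,pt(d,u,v).round(3))
im=d['img'][180:320,230:550,::-1]
cv2.imwrite('pics/c1.png',cv2.convertScaleAbs(cv2.resize(im,None,fx=2.5,fy=2.5,interpolation=cv2.INTER_CUBIC),alpha=1.6))
# full cloud near cradle
K,T=d['mtx'],d['T'];v,u=np.mgrid[:480,:640];z=d['range_z']
P=np.stack([(u-K[0,2])*z/K[0,0],(v-K[1,2])*z/K[1,1],z],-1)@T[:3,:3].T+T[:3,3]
for n,c,lo in [('tall',(480,207),.112),('short',(485,280),.054),('b2',(540,197),.1),('b3',(403,160),.1),('b1',(506,143),.1)]:
    m=np.zeros((480,640),np.uint8);cv2.circle(m,c,28,1,-1)
    q=P[(m>0)&(P[...,2]>lo)]; 
    if len(q): print(n,len(q),((q.max(0)+q.min(0))/2).round(4),np.ptp(q,axis=0).round(3))
E
```

```text
tall [ 0.593 -0.243  0.122]
short [ 0.471 -0.266  0.062]
thin [0.407 0.105 0.086]
b1 [ 0.712 -0.299  0.118]
b2 [ 0.613 -0.348  0.122]
b3 [ 0.68  -0.118  0.12 ]
eraser [ 0.386 -0.116  0.013]
vert [0.533 0.071 0.002]
stoptop [0.521 0.14  0.054]
tall 774 [ 0.5301 -0.1258  0.4825] [0.181 0.287 0.74 ]
short 707 [ 0.4679 -0.1368  0.4533] [0.057 0.309 0.798]
b2 885 [ 0.5363 -0.178   0.4764] [0.193 0.392 0.752]
b3 783 [ 0.5708 -0.0623  0.4765] [0.262 0.16  0.752]
b1 853 [ 0.5844 -0.1522  0.4764] [0.289 0.34  0.752]
```

View pics/c1.png

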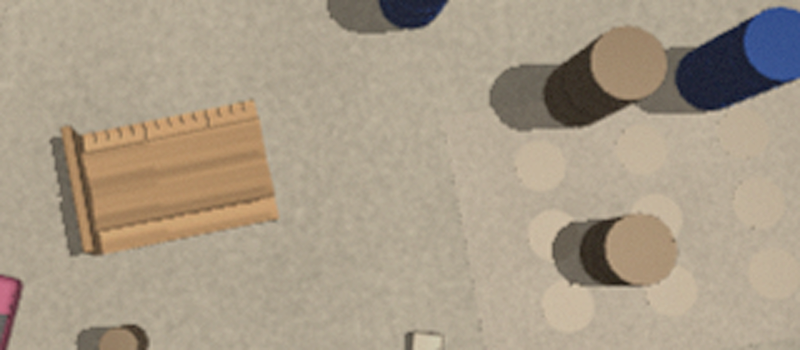

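```bash
python3 - <<'E'
from h import *
d=dict(np.load('pics/top1.npz'))
f=lambda x,y:(230+(x+.5)/2.5-.5,180+(y+.5)/2.5-.5)
A=pt(d,*f(254,100),.003);B=pt(d,*f(278,216),.003)
C=pt(d,*f(75,126),.055);D=pt(d,*f(100,251),.055)
print(A,B,C,D,np.linalg.norm(A-B),np.linalg.norm(C-D))
m=(A+B)/2;s=(C+D)/2;x=(s-m)[:2];print(m,s,np.linalg.norm(x),np.arctan2(x[1],x[0]), np.arctan2(*(A-B)[:2][::-1])+np.pi/2,np.arctan2(*(C-D)[:2][::-1])+np.pi/2)
K,T=d['mtx'],d['T'];v,u=np.mgrid[:480,:640];z=d['range_z']
P=np.stack([(u-K[0,2])*z/K[0,0],(v-K[1,2])*z/K[1,1],z],-1)@T[:3,:3].T+T[:3,3]
for n,c,h in [('tall',(481,206),.12),('short',(486,280),.062),('b2',(543,194),.12),('b3',(405,158),.12)]:
    q=P[(np.hypot(u-c[0],v-c[1])<26)&(abs(P[...,2]-h)<.006)]
    e,r=cv2.minEnclosingCircle(q[:,:2].astype(np.float32)); print(n,len(q),np.median(q,0).round(4),np.round(e,4),r)
q=P[(u>245)&(u<345)&(v>215)&(v<290)&(P[...,2]>.045)&(P[...,2]<.06)];print(len(q),cv2.minAreaRect(q[:,:2].astype(np.float32)))
q=P[(u>245)&(u<350)&(v>210)&(v<290)&(P[...,2]>.012)&(P[...,2]<.03)];print(len(q),cv2.minAreaRect(q[:,:2].astype(np.float32)))
E
```

```text
[0.59485184 0.00892345 0.003     ] [ 0.50283894 -0.00866759  0.003     ] [0.56740439 0.142642   0.055     ] [0.47457233 0.12348827 0.055     ] 0.09367933317603568 0.09478742252525311
[5.48845389e-01 1.27931233e-04 3.00000000e-03] [0.52098836 0.13306513 0.055     ] 0.1358245684279573 1.7773577597876051 1.7596971257554432 1.7742678064119648
tall 747 [ 0.5951 -0.2432  0.1201] [ 0.5958 -0.2439] 0.026268068701028824
short 685 [ 0.4711 -0.2654  0.0623] [ 0.4719 -0.2661] 0.02617037296295166
b2 763 [ 0.6065 -0.3469  0.1203] [ 0.6062 -0.3484] 0.027094781398773193
b3 700 [ 0.6749 -0.117   0.1201] [ 0.6757 -0.1169] 0.026430409401655197
252 ((0.519700288772583, 0.1405031830072403), (0.09483027458190918, 0.008445780724287033), 11.144804954528809)
1365 ((0.5290837287902832, 0.06801564246416092), (0.09324627369642258, 0.1432563066482544), 8.134063720703125)
```

Tall brown core: top at (481,205), the brown bystanders are short (486,280) and thin (278,318); blue decoys (509,139), (543,194), (405,158). The crop confirms the choice; the cradle's open end faces −y, stop plate at +y. First turn the tool.

Request:
arm_command:
  rows:
    - {"xyz":[0,0,0],"twist":[0,0,1]}
    - {"xyz":[0,0,0],"twist":[0,0,1]}
    - {"xyz":[0,0,0],"twist":[0,0,1]}
    - {"xyz":[0,0,0],"twist":[0,0,1]}
    - {"xyz":[0,0,0],"twist":[0,0,1]}
    - {"xyz":[0,0,0],"twist":[0,0,1]}
    - {"xyz":[0,0,0],"twist":[0,0,1]}
    - {"xyz":[0,0,0],"twist":[0,0,1]}
    - {"xyz":[0,0,0],"twist":[0,0,1]}
    - {"xyz":[0,0,0],"twist":[0,0,0.8]}
  grip: -1

```text
time: 1.1
tool_pos: [0.231, 0.4988, 0.2048]
orientation: [0.602, 0.798, -0.001, 0.0]
wrist_force: [-0.2, -0.2, -0.2]
gripper_width: 0.997
grip_force: 0.0
```

```bash
cat >> h.py <<'E'
from scipy.spatial.transform import Rotation as R
O=np.array([.534,.068,0]);E=np.array([-.193,.981,0]);Y=np.array([-.981,-.193,0])
def go(p,s=None):
    s=s or arm.sense();r=R.from_quat(s['orientation']);M=r.as_matrix()
    tgt=np.column_stack([E,-Y,[0,0,-1]])  # tool x=?, y=-cradleY, z down
    tgt[:,0]=np.cross(tgt[:,1],tgt[:,2])
    print('t',s['time'],'tcp',s['tool_pos'].round(4),'F',np.round(s['wrist_force'],1),'w',round(s['gripper_width'],3),'g',s['grip_force'])
    print('units',(M.T@(np.array(p)-s['tool_pos'])/.025).round(2),'turn',(np.degrees((r.inv()*R.from_matrix(tgt)).as_rotvec())/5).round(2)); print(M.round(3))
E
python3 -c "
from h import *
go([.595,-.2435,.2])"
```

```text
t 1.1 tcp [0.231  0.4988 0.2048] F [-0.2 -0.2 -0.2] w 0.997 g 0.0
units [-32.55   5.83   0.22] turn [-0.01  0.01  0.97]
[[-0.275  0.961 -0.001]
 [ 0.961  0.275 -0.001]
 [-0.001 -0.001 -1.   ]]
```

Request:
arm_command:
  rows:
    - {"xyz":[0,0,0],"twist":[0,0,0.97]}
    - {"xyz":[-1,0.3,0],"twist":[0,0,0]}
    - {"xyz":[-1,0.3,0],"twist":[0,0,0]}
    - {"xyz":[-1,0.3,0],"twist":[0,0,0]}
    - {"xyz":[-1,0.3,0],"twist":[0,0,0]}
    - {"xyz":[-1,0.3,0],"twist":[0,0,0]}
    - {"xyz":[-1,0.3,0],"twist":[0,0,0]}
    - {"xyz":[-1,0.3,0],"twist":[0,0,0]}
    - {"xyz":[-1,0.3,0],"twist":[0,0,0]}
    - {"xyz":[-1,0.3,0],"twist":[0,0,0]}

```text
time: 2.1
tool_pos: [0.3415, 0.2905, 0.205]
orientation: [0.634, 0.773, -0.0, -0.0]
wrist_force: [0.1, 0.1, 0.1]
gripper_width: 0.999
grip_force: 0.0
```

Request:
arm_command:
  rows:
    - {"xyz":[-1,0.3,0],"twist":[0,0,0]}
    - {"xyz":[-1,0.3,0],"twist":[0,0,0]}
    - {"xyz":[-1,0.3,0],"twist":[0,0,0]}
    - {"xyz":[-1,0.3,0],"twist":[0,0,0]}
    - {"xyz":[-1,0.3,0],"twist":[0,0,0]}
    - {"xyz":[-1,0.3,0],"twist":[0,0,0]}
    - {"xyz":[-1,0.3,0],"twist":[0,0,0]}
    - {"xyz":[-1,0.3,0],"twist":[0,0,0]}
    - {"xyz":[-1,0.3,0],"twist":[0,0,0]}
    - {"xyz":[-1,0.3,0],"twist":[0,0,0]}

```text
time: 3.1
tool_pos: [0.464, 0.0602, 0.2049]
orientation: [0.634, 0.773, -0.0, -0.0]
wrist_force: [0.6, -0.7, 0.2]
gripper_width: 0.998
grip_force: 0.0
```

Request:
arm_command:
  rows:
    - {"xyz":[-1,0.3,0],"twist":[0,0,0]}
    - {"xyz":[-1,0.3,0],"twist":[0,0,0]}
    - {"xyz":[-1,0.3,0],"twist":[0,0,0]}
    - {"xyz":[-1,0.3,0],"twist":[0,0,0]}
    - {"xyz":[-1,0.3,0],"twist":[0,0,0]}
    - {"xyz":[-1,0.3,0],"twist":[0,0,0]}
    - {"xyz":[-1,0.3,0],"twist":[0,0,0]}
    - {"xyz":[-1,0.3,0],"twist":[0,0,0]}
    - {"xyz":[-1,0.3,0],"twist":[0,0,0]}
    - {"xyz":[-1,0.3,0],"twist":[0,0,0]}

```text
time: 4.1
tool_pos: [0.5866, -0.1702, 0.2047]
orientation: [0.634, 0.773, -0.0, -0.001]
wrist_force: [-0.4, 0.9, 0.4]
gripper_width: 0.999
grip_force: 0.0
```

```bash
python3 -c "
from h import *
go([.595,-.2435,.2])
d=shot('wrist','w1')
K,T=d['mtx'],d['T'];v,u=np.mgrid[:480,:640];z=d['range_z']
P=np.stack([(u-K[0,2])*z/K[0,0],(v-K[1,2])*z/K[1,1],z],-1)@T[:3,:3].T+T[:3,3]
q=P[(abs(P[...,2]-.12)<.006)&(np.hypot(P[...,0]-.595,P[...,1]+.2435)<.045)]
print(len(q),np.median(q,0)if len(q) else 0, cv2.minEnclosingCircle(q[:,:2].astype(np.float32)) if len(q) else 0)
"
```

```text
t 4.1 tcp [ 0.5866 -0.1702  0.2047] F [-0.4  0.9  0.4] w 0.999 g 0.0
units [-2.94 -0.25  0.18] turn [-0.01 -0.01  0.03]
[[-0.196  0.981 -0.001]
 [ 0.981  0.196  0.001]
 [ 0.001 -0.001 -1.   ]]
3366 [ 0.59683765 -0.24153259  0.12075115] ((0.5979198813438416, -0.24405322968959808), 0.02628915011882782)
```

View pics/w1.png

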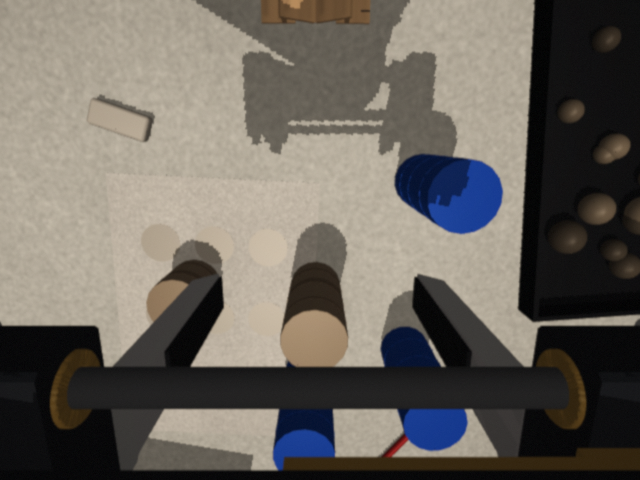

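Wrist view: tall core's top at (314,338), midway between the fingers; blue ones beyond. Move over and lower.

Request:
arm_command:
  rows:
    - {"xyz":[-1,-0.1,0],"twist":[0,0,0]}
    - {"xyz":[-1,-0.06,0],"twist":[0,0,0]}
    - {"xyz":[-0.94,0,0],"twist":[0,0,0]}
    - {"xyz":[0,0,0.9],"twist":[0,0,0]}
    - {"xyz":[0,0,0.9],"twist":[0,0,0]}
    - {"xyz":[0,0,0.9],"twist":[0,0,0]}
    - {"xyz":[0,0,0.9],"twist":[0,0,0]}
    - {"xyz":[0,0,0.9],"twist":[0,0,0]}
    - {"xyz":[0,0,0.9],"twist":[0,0,0]}
    - {"xyz":[0,0,0.8],"twist":[0,0,0]}

```text
time: 5.15
tool_pos: [0.5961, -0.2414, 0.0485]
orientation: [0.634, 0.773, -0.0, -0.001]
wrist_force: [1.2, -0.9, -0.3]
gripper_width: 0.998
grip_force: 0.0
```

Request:
arm_command:
  rows:
    - {"xyz":[0,0,0],"twist":[0,0,0]}
    - {"xyz":[0,0,0],"twist":[0,0,0]}
    - {"xyz":[0,0,0],"twist":[0,0,0]}
    - {"xyz":[0,0,0],"twist":[0,0,0]}
    - {"xyz":[0,0,0],"twist":[0,0,0]}
    - {"xyz":[0,0,0],"twist":[0,0,0]}
    - {"xyz":[0,0,0],"twist":[0,0,0]}
    - {"xyz":[0,0,0],"twist":[0,0,0]}
    - {"xyz":[0,0,0],"twist":[0,0,0]}
    - {"xyz":[0,0,0],"twist":[0,0,0]}
  grip: 1

```text
time: 6.15
tool_pos: [0.5977, -0.2423, 0.0515]
orientation: [0.634, 0.773, 0.0, 0.001]
wrist_force: [1.2, 1.6, 5.2]
gripper_width: 0.55
grip_force: 30.0
```

```bash
python3 -c "
from h import *
p=O-.1*E;p[2]=.055
go(p)"
```

```text
t 6.15 tcp [ 0.5977 -0.2423  0.0515] F [1.2 1.6 5.2] w 0.55 g 29.99964326620102
units [ 8.67 -0.08 -0.15] turn [0.02 0.01 0.03]
[[-0.196  0.981  0.002]
 [ 0.981  0.196 -0.001]
 [-0.001  0.002 -1.   ]]
```

Request:
arm_command:
  rows:
    - {"xyz":[0,0,-0.16],"twist":[0,0,0]}
    - {"xyz":[0.1,0,0],"twist":[0,0,0]}
    - {"xyz":[0.25,0,0],"twist":[0,0,0]}
    - {"xyz":[0.4,0,0],"twist":[0,0,0]}
    - {"xyz":[0.5,0,0],"twist":[0,0,0]}
    - {"xyz":[0.6,0,0],"twist":[0,0,0]}
    - {"xyz":[0.6,0,0],"twist":[0,0,0]}
    - {"xyz":[0.6,0,0],"twist":[0,0,0]}
    - {"xyz":[0.6,0,0],"twist":[0,0,0]}
    - {"xyz":[0.6,0,0],"twist":[0,0,0]}

```text
time: 7.15
tool_pos: [0.5759, -0.1365, 0.0547]
orientation: [0.634, 0.773, 0.0, 0.0]
wrist_force: [-0.5, 0.1, -7.3]
gripper_width: 0.552
grip_force: 30.0
```

Request:
arm_command:
  rows:
    - {"xyz":[0.6,0,0],"twist":[0,0,0]}
    - {"xyz":[0.6,0,0],"twist":[0,0,0]}
    - {"xyz":[0.6,0,0],"twist":[0,0,0]}
    - {"xyz":[0.5,0,0],"twist":[0,0,0]}
    - {"xyz":[0.4,0,0],"twist":[0,0,0]}
    - {"xyz":[0.3,0,0],"twist":[0,0,0]}
    - {"xyz":[0.2,0,0],"twist":[0,0,0]}
    - {"xyz":[0,0,0],"twist":[0,0,0]}
    - {"xyz":[0,0,0],"twist":[0,0,0]}
    - {"xyz":[0,0,0],"twist":[0,0,0]}

```text
time: 8.15
tool_pos: [0.5606, -0.06, 0.0545]
orientation: [0.634, 0.773, -0.0, 0.0]
wrist_force: [-0.4, -0.7, -6.9]
gripper_width: 0.55
grip_force: 30.0
```

```bash
python3 -c "
from h import *
p=O-.1*E;p[2]=.055
go(p)
d=shot('top','top2');shot('scene','s2')
a=d['img'][150:310,200:440,::-1];b=np.load('pics/s2.npz')['img'][180:340,160:400,::-1]
cv2.imwrite('pics/c2.png',cv2.convertScaleAbs(cv2.resize(np.hstack([a,b]),None,fx=1.66,fy=1.66),alpha=1.5))"
```

```text
t 8.15 tcp [ 0.5606 -0.06    0.0545] F [-0.4 -0.7 -6.9] w 0.55 g 29.996028542518616
units [ 1.23 -0.05 -0.02] turn [0.   0.   0.03]
[[-0.195  0.981  0.   ]
 [ 0.981  0.195 -0.   ]
 [-0.     0.    -1.   ]]
```

View pics/c2.png

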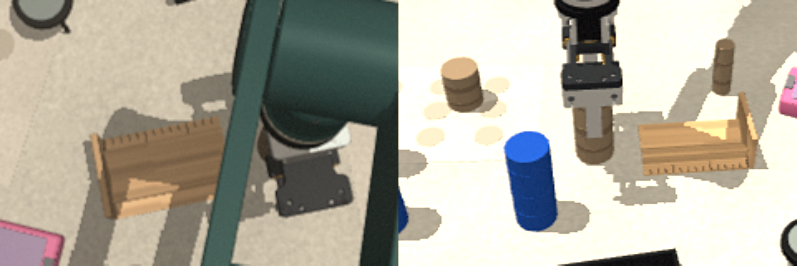

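Upright, held, just short of the mouth (scene half: core at (595,135), cradle end at (640,150)). Move on to x≈−0.1, raise slightly.

Request:
arm_command:
  rows:
    - {"xyz":[0.2,0,0],"twist":[0,0,0]}
    - {"xyz":[0.3,0,0],"twist":[0,0,0]}
    - {"xyz":[0.3,0,0],"twist":[0,0,0]}
    - {"xyz":[0.2,-0.05,0],"twist":[0,0,0]}
    - {"xyz":[0.15,0,0],"twist":[0,0,0]}
    - {"xyz":[0,0,0],"twist":[0,0,0]}
    - {"xyz":[0,0,0],"twist":[0,0,0]}
    - {"xyz":[0,0,-0.1],"twist":[0,0,0]}
    - {"xyz":[0,0,-0.1],"twist":[0,0,0]}
    - {"xyz":[0,0,0],"twist":[0,0,0]}

```text
time: 9.25
tool_pos: [0.5542, -0.0319, 0.0602]
orientation: [0.634, 0.773, 0.0, 0.001]
wrist_force: [-0.9, -0.2, -6.7]
gripper_width: 0.549
grip_force: 30.0
```

```bash
python3 -c "
from h import *
p=O-.1*E;p[2]=.0605
go(p);print(arm.sense()['joint_pos'].round(3))
d=shot('scene','s3')
cv2.imwrite('pics/c3.png',cv2.convertScaleAbs(cv2.resize(d['img'][180:320,220:400,::-1],None,fx=4,fy=4),alpha=1.5))"
```

```text
t 9.25 tcp [ 0.5542 -0.0319  0.0602] F [-0.9 -0.2 -6.7] w 0.549 g 29.99610275030136
units [ 0.08 -0.02 -0.01] turn [0.02 0.01 0.03]
[[-0.196  0.981  0.001]
 [ 0.981  0.196 -0.   ]
 [-0.     0.001 -1.   ]]
[-0.16   0.171  1.571  0.     1.398 -0.356]
```

View pics/c3.png

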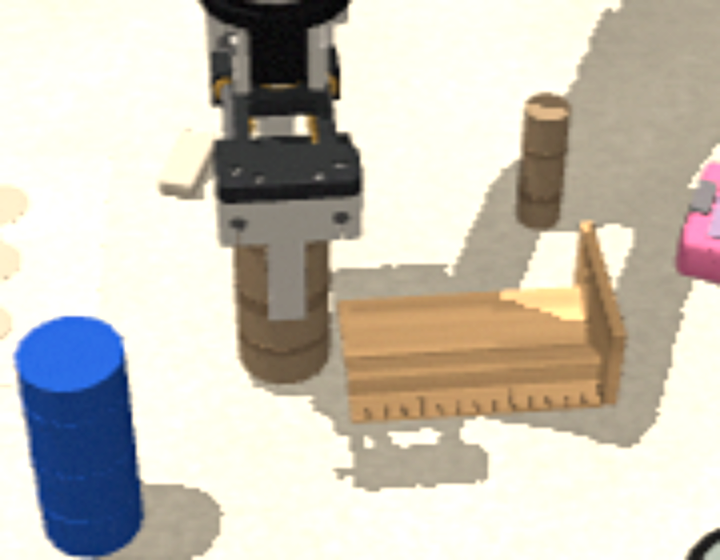

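The core is upright at the mouth (front edge (328,350), cradle end (345,360)). Now tilt about its front bottom rim.

Request:
arm_command:
  rows:
    - {"xyz":[0.1,0,-0.04],"twist":[0,-0.5,0]}
    - {"xyz":[0.184,0,-0.083],"twist":[0,-1,0]}
    - {"xyz":[0.184,0,-0.083],"twist":[0,-1,0]}
    - {"xyz":[0.184,0,-0.083],"twist":[0,-1,0]}
    - {"xyz":[0.184,0,-0.083],"twist":[0,-1,0]}
    - {"xyz":[0.184,0,-0.083],"twist":[0,-1,0]}
    - {"xyz":[0.184,0,-0.083],"twist":[0,-1,0]}
    - {"xyz":[0,0,0],"twist":[0,0,0]}
    - {"xyz":[0,0,0],"twist":[0,0,0]}
    - {"xyz":[0,0,0],"twist":[0,0,0]}

```text
time: 10.3
tool_pos: [0.5479, -0.0005, 0.0658]
orientation: [0.609, 0.742, -0.177, 0.216]
wrist_force: [-0.4, -1.1, -7.5]
gripper_width: 0.55
grip_force: 30.0
```

```bash
cat >> h.py <<'E'
def cr():
    s=arm.sense();M=R.from_quat(s['orientation']).as_matrix();p=s['tool_pos']-O
    a=-M[:,2]; b=s['tool_pos']-a*.0515-O
    f=lambda q:np.round([q@E,q@Y,q[2]],4)
    print('t',s['time'],'tcp',f(p),'axis',f(a),'tilt',np.degrees(np.arccos(a[2])).round(1),'bottom',f(b),'F',np.round(s['wrist_force'],1),'w',round(s['gripper_width'],3),s['joint_pos'].round(2))
E
python3 -c "
from h import *
cr()"
```

```text
t 10.3 tcp [-0.0699 -0.0004  0.0658] axis [0.5358 0.0021 0.8443] tilt 32.4 bottom [-0.0975 -0.0005  0.0224] F [-0.4 -1.1 -7.5] w 0.55 [ 0.24  0.19  1.65 -0.58  1.36  0.19]
```

Request:
arm_command:
  rows:
    - {"xyz":[0.184,0,-0.083],"twist":[0,-1,0]}
    - {"xyz":[0.184,0,-0.083],"twist":[0,-1,0]}
    - {"xyz":[0.184,0,-0.083],"twist":[0,-1,0]}
    - {"xyz":[0.184,0,-0.083],"twist":[0,-1,0]}
    - {"xyz":[0,0,0],"twist":[0,0,0]}
    - {"xyz":[0,0,0],"twist":[0,0,0]}
    - {"xyz":[0,0,0],"twist":[0,0,0]}
    - {"xyz":[0,0,0],"twist":[0,0,0]}
    - {"xyz":[0,0,0],"twist":[0,0,0]}
    - {"xyz":[0,0,0],"twist":[0,0,0]}

```text
time: 11.3
tool_pos: [0.5438, 0.0185, 0.0605]
orientation: [0.569, 0.693, -0.28, 0.342]
wrist_force: [0.7, -0.8, -6.2]
gripper_width: 0.551
grip_force: 30.0
```

```bash
python3 -c "
from h import *
cr()
d=shot('scene','s4')
cv2.imwrite('pics/c4.png',cv2.convertScaleAbs(cv2.resize(d['img'][180:320,220:400,::-1],None,fx=4,fy=4),alpha=1.5))"
```

```text
t 11.3 tcp [-0.0505 -0.0001  0.0605] axis [0.7927 0.0024 0.6094] tilt 52.5 bottom [-0.0913 -0.0002  0.0291] F [ 0.7 -0.8 -6.2] w 0.551 [ 0.44  0.35  1.65 -0.88  1.49  0.48]
```

View pics/c4.png

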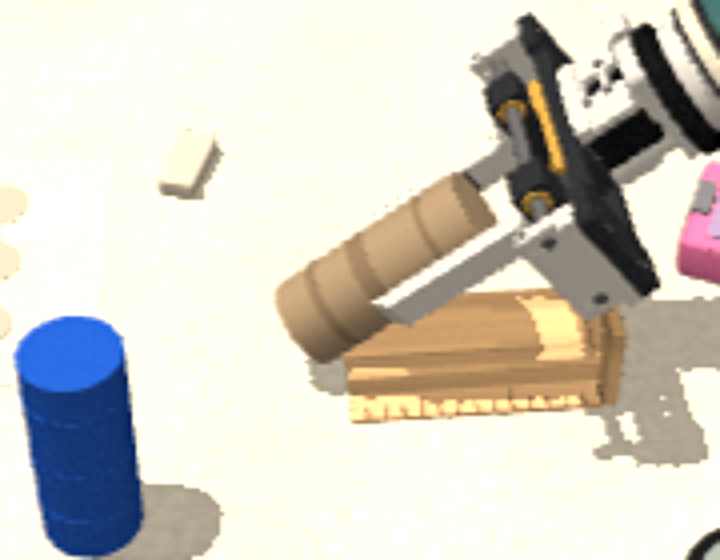

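Core is tilted 52° above the trough, nose over it, gripper clear of the stop plate. Tilt a bit more and shift into the trough.

Request:
arm_command:
  rows:
    - {"xyz":[0.184,0,-0.083],"twist":[0,-1,0]}
    - {"xyz":[0.09,0,-0.04],"twist":[0,-0.5,0]}
    - {"xyz":[0.07,0,-0.15],"twist":[0,0,0]}
    - {"xyz":[0.07,0,-0.15],"twist":[0,0,0]}
    - {"xyz":[0.08,0,-0.15],"twist":[0,0,0]}
    - {"xyz":[0,0,0],"twist":[0,0,0]}
    - {"xyz":[0,0,0],"twist":[0,0,0]}
    - {"xyz":[0,0,0],"twist":[0,0,0]}
    - {"xyz":[0,0,0],"twist":[0,0,0]}
    - {"xyz":[0,0,0],"twist":[0,0,0]}

```text
time: 12.35
tool_pos: [0.54, 0.0374, 0.0573]
orientation: [0.549, 0.67, -0.317, 0.387]
wrist_force: [0.7, 0.1, -5.1]
gripper_width: 0.549
grip_force: 30.0
```

```bash
python3 -c "
from h import *
cr()"
```

```text
t 12.35 tcp [-0.0311 -0.      0.0573] axis [0.8658 0.0029 0.5001] tilt 60.0 bottom [-0.0757 -0.0002  0.0315] F [ 0.7  0.1 -5.1] w 0.549 [ 0.51  0.44  1.63 -0.97  1.57  0.58]
```

Request:
arm_command:
  rows:
    - {"xyz":[0,0,0],"twist":[0,0,0]}
    - {"xyz":[0,0,0],"twist":[0,0,0]}
    - {"xyz":[0,0,0],"twist":[0,0,0]}
    - {"xyz":[0,0,0],"twist":[0,0,0]}
    - {"xyz":[0,0,0],"twist":[0,0,0]}
    - {"xyz":[0,0,0],"twist":[0,0,0]}
    - {"xyz":[0,0,0],"twist":[0,0,0]}
    - {"xyz":[0,0,0],"twist":[0,0,0]}
    - {"xyz":[0,0,0],"twist":[0,0,0]}
    - {"xyz":[0,0,0],"twist":[0,0,0]}
  grip: -0.35

```text
time: 13.35
tool_pos: [0.5398, 0.0375, 0.057]
orientation: [0.549, 0.67, -0.317, 0.387]
wrist_force: [-0.4, -0.2, -0.2]
gripper_width: 0.674
grip_force: 0.0
```

```bash
python3 -c "
from h import *
cr()
d=shot('scene','s5')
cv2.imwrite('pics/c5.png',cv2.convertScaleAbs(cv2.resize(d['img'][180:320,220:400,::-1],None,fx=4,fy=4),alpha=1.5))"
```

```text
t 13.35 tcp [-0.0311  0.0002  0.057 ] axis [0.8658 0.0025 0.5   ] tilt 60.0 bottom [-0.0757  0.      0.0312] F [-0.4 -0.2 -0.2] w 0.674 [ 0.51  0.44  1.63 -0.97  1.57  0.58]
```

View pics/c5.png

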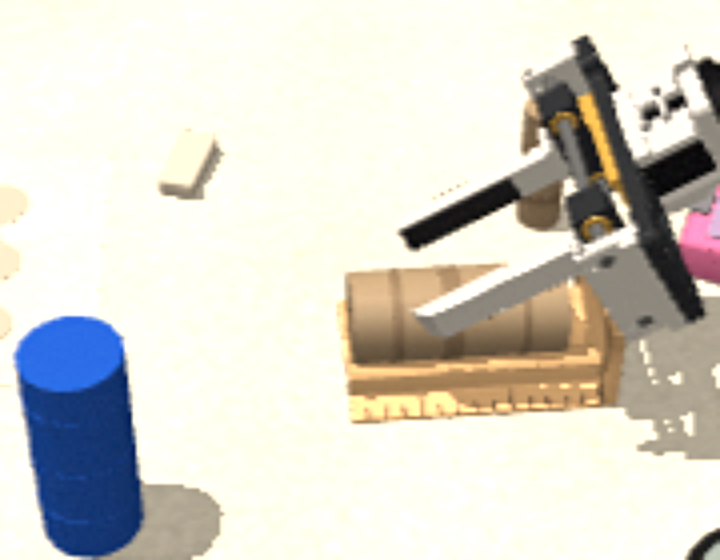

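The core lies in the trough, rear end at the open end (345,310); about 17 mm to go. Raise, straighten, go behind.

Request:
arm_command:
  rows:
    - {"xyz":[-0.7,0,-0.4],"twist":[0,0,0]}
    - {"xyz":[-0.7,0,-0.4],"twist":[0,0,0]}
    - {"xyz":[-0.7,0,-0.4],"twist":[0,0,0]}
    - {"xyz":[0,0,0],"twist":[0,1,0]}
    - {"xyz":[0,0,0],"twist":[0,1,0]}
    - {"xyz":[0,0,0],"twist":[0,1,0]}
    - {"xyz":[0,0,0],"twist":[0,1,0]}
    - {"xyz":[0,0,0],"twist":[0,1,0]}
    - {"xyz":[0,0,0],"twist":[0,1,0]}
    - {"xyz":[0,0,0],"twist":[0,1,0]}

```text
time: 14.4
tool_pos: [0.5399, 0.0374, 0.118]
orientation: [0.619, 0.755, -0.136, 0.166]
wrist_force: [-0.4, -0.9, -0.4]
gripper_width: 0.675
grip_force: 0.0
```

Request:
arm_command:
  rows:
    - {"xyz":[0,0,0],"twist":[0,1,0]}
    - {"xyz":[0,0,0],"twist":[0,1,0]}
    - {"xyz":[0,0,0],"twist":[0,1,0]}
    - {"xyz":[0,0,0],"twist":[0,1,0]}
    - {"xyz":[0,0,0],"twist":[0,1,0]}
    - {"xyz":[-0.9,0,0],"twist":[0,0,0]}
    - {"xyz":[-0.9,0,0],"twist":[0,0,0]}
    - {"xyz":[-0.9,0,0],"twist":[0,0,0]}
    - {"xyz":[-0.8,0,0],"twist":[0,0,0]}
    - {"xyz":[0,0,0],"twist":[0,0,0]}
  grip: 1

```text
time: 15.4
tool_pos: [0.5571, -0.0507, 0.1172]
orientation: [0.635, 0.772, -0.0, 0.0]
wrist_force: [-0.7, 0.2, 0.5]
gripper_width: 0.002
grip_force: 0.0
```

```bash
python3 -c "
from h import *
cr()
p=O-.115*E;p[2]=.03
go(p)
d=arm.get_image('top')
K,T=d['mtx'],d['T'];v,u=np.mgrid[:480,:640];z=d['range_z']
P=np.stack([(u-K[0,2])*z/K[0,0],(v-K[1,2])*z/K[1,1],z],-1)@T[:3,:3].T+T[:3,3]-O
X,Yc,Z=P@E,P@Y,P[...,2]
m=(abs(Yc)<.01)&(abs(X)<.09)&(Z>.05)&(Z<.07)
print(np.percentile(X[m],[0,1,50,99,100]).round(4),np.median(Z[m]),m.sum())
"
```

```text
t 15.4 tcp [-0.1209  0.0003  0.1172] axis [ 8.e-04 -6.e-04  1.e+00] tilt 0.1 bottom [-0.121   0.0003  0.0657] F [-0.7  0.2  0.5] w 0.002 [-0.19  0.14  1.49 -0.    1.51 -0.39]
t 15.4 tcp [ 0.5571 -0.0507  0.1172] F [-0.7  0.2  0.5] w 0.002 g 0.0
units [0.24 0.01 3.49] turn [-0.01  0.01 -0.  ]
[[-0.193  0.981 -0.   ]
 [ 0.981  0.193 -0.001]
 [-0.001 -0.001 -1.   ]]
[-0.0474 -0.0452  0.0072  0.0769  0.0782] 0.05909481165827968 624
```

Request:
arm_command:
  rows:
    - {"xyz":[0,0,0.9],"twist":[0,0,0]}
    - {"xyz":[0,0,0.9],"twist":[0,0,0]}
    - {"xyz":[0,0,0.9],"twist":[0,0,0]}
    - {"xyz":[0,0,0.8],"twist":[0,0,0]}
    - {"xyz":[0,0,0],"twist":[0,0,0]}
    - {"xyz":[0.5,0,0],"twist":[0,0,0]}
    - {"xyz":[0.5,0,0],"twist":[0,0,0]}
    - {"xyz":[0.4,0,0],"twist":[0,0,0]}
    - {"xyz":[0,0,0],"twist":[0,0,0]}
    - {"xyz":[0,0,0],"twist":[0,0,0]}

```text
time: 16.45
tool_pos: [0.5506, -0.0138, 0.0307]
orientation: [0.634, 0.774, 0.0, 0.001]
wrist_force: [-1.0, -0.1, -0.1]
gripper_width: 0.005
grip_force: 0.0
```

Request:
arm_command:
  rows:
    - {"xyz":[0.1,0,0],"twist":[0,0,0]}
    - {"xyz":[0.1,0,0],"twist":[0,0,0]}
    - {"xyz":[0.1,0,0],"twist":[0,0,0]}
    - {"xyz":[0.1,0,0],"twist":[0,0,0]}
    - {"xyz":[0.1,0,0],"twist":[0,0,0]}
    - {"xyz":[0.1,0,0],"twist":[0,0,0]}
    - {"xyz":[0.1,0,0],"twist":[0,0,0]}
    - {"xyz":[0.1,0,0],"twist":[0,0,0]}
    - {"xyz":[0,0,0],"twist":[0,0,0]}
    - {"xyz":[0,0,0],"twist":[0,0,0]}

```text
time: 17.45
tool_pos: [0.5462, 0.0057, 0.0299]
orientation: [0.634, 0.773, 0.0, -0.0]
wrist_force: [0.2, -2.2, -0.3]
gripper_width: 0.005
grip_force: 1.4
```

```bash
python3 -c "
from h import *
cr()
d=shot('scene','s6')
cv2.imwrite('pics/c6.png',cv2.convertScaleAbs(cv2.resize(d['img'][200:320,260:400,::-1],None,fx=5,fy=5),alpha=1.5))"
```

```text
t 17.45 tcp [-0.0634  0.0001  0.0299] axis [-7.e-04  0.e+00  1.e+00] tilt 0.0 bottom [-0.0634  0.0001 -0.0216] F [ 0.2 -2.2 -0.3] w 0.005 [-0.09  0.18  1.62  0.    1.34 -0.29]
```

View pics/c6.png

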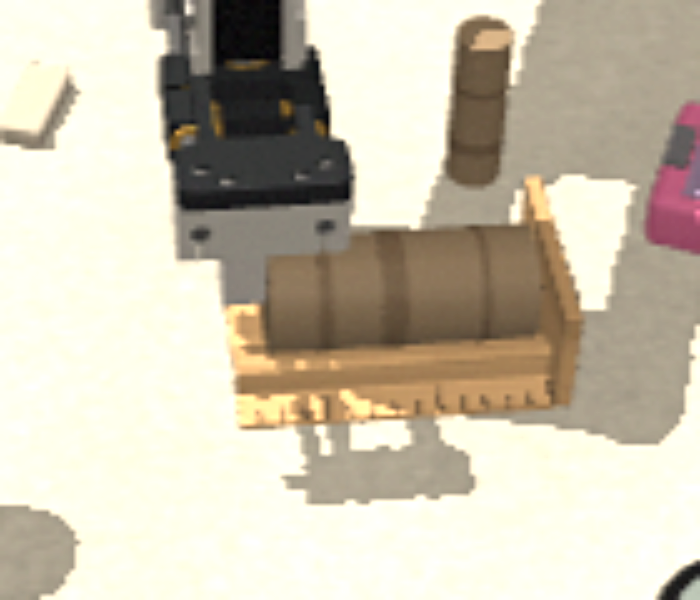

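The finger touches the rear end (265,290); a few mm gap at the stop (545,290). Push on gently.

Request:
arm_command:
  rows:
    - {"xyz":[0.05,0,0],"twist":[0,0,0]}
    - {"xyz":[0.05,0,0],"twist":[0,0,0]}
    - {"xyz":[0.05,0,0],"twist":[0,0,0]}
    - {"xyz":[0.05,0,0],"twist":[0,0,0]}
    - {"xyz":[0,0,0],"twist":[0,0,0]}
    - {"xyz":[0,0,0],"twist":[0,0,0]}
    - {"xyz":[0,0,0],"twist":[0,0,0]}
    - {"xyz":[0,0,0],"twist":[0,0,0]}
    - {"xyz":[0,0,0],"twist":[0,0,0]}
    - {"xyz":[0,0,0],"twist":[0,0,0]}

```text
time: 18.5
tool_pos: [0.5452, 0.0105, 0.0299]
orientation: [0.634, 0.773, 0.0, -0.0]
wrist_force: [1.6, -2.5, -1.1]
gripper_width: -0.001
grip_force: 1.2
```

```bash
python3 -c "
from h import *
cr()"
```

```text
t 18.5 tcp [-0.0586  0.0001  0.0299] axis [-5.e-04  1.e-04  1.e+00] tilt 0.0 bottom [-0.0586  0.0001 -0.0216] F [ 1.6 -2.5 -1.1] w -0.001 [-0.09  0.18  1.63  0.    1.34 -0.28]
```

Request:
arm_command:
  rows:
    - {"xyz":[0.04,0,0],"twist":[0,0,0]}
    - {"xyz":[0.04,0,0],"twist":[0,0,0]}
    - {"xyz":[0,0,0],"twist":[0,0,0]}
    - {"xyz":[0,0,0],"twist":[0,0,0]}
    - {"xyz":[0,0,0],"twist":[0,0,0]}
    - {"xyz":[0,0,0],"twist":[0,0,0]}
    - {"xyz":[0,0,0],"twist":[0,0,0]}
    - {"xyz":[0,0,0],"twist":[0,0,0]}
    - {"xyz":[0,0,0],"twist":[0,0,0]}
    - {"xyz":[0,0,0],"twist":[0,0,0]}

```text
time: 19.5
tool_pos: [0.5452, 0.0104, 0.03]
orientation: [0.634, 0.773, -0.001, 0.001]
wrist_force: [1.9, -6.5, -2.4]
gripper_width: 0.006
grip_force: 3.6
```

Request:
arm_command:
  rows:
    - {"xyz":[0.03,0,0],"twist":[0,0,0]}
    - {"xyz":[0.03,0,0],"twist":[0,0,0]}
    - {"xyz":[0,0,0],"twist":[0,0,0]}
    - {"xyz":[0,0,0],"twist":[0,0,0]}
    - {"xyz":[0,0,0],"twist":[0,0,0]}
    - {"xyz":[0,0,0],"twist":[0,0,0]}
    - {"xyz":[0,0,0],"twist":[0,0,0]}
    - {"xyz":[0,0,0],"twist":[0,0,0]}
    - {"xyz":[0,0,0],"twist":[0,0,0]}
    - {"xyz":[0,0,0],"twist":[0,0,0]}

```text
time: 20.5
tool_pos: [0.5452, 0.0104, 0.03]
orientation: [0.634, 0.773, -0.002, 0.002]
wrist_force: [2.2, -10.2, -2.5]
gripper_width: 0.006
grip_force: 5.3
```

```bash
python3 -c "
from h import *
cr()"
```

```text
t 20.5 tcp [-0.0587  0.0001  0.03  ] axis [6.1e-03 1.0e-04 1.0e+00] tilt 0.4 bottom [-0.059   0.0001 -0.0215] F [  2.2 -10.2  -2.5] w 0.006 [-0.08  0.18  1.63 -0.01  1.33 -0.28]
```

Home: the position holds at −0.0587 (rear end ≈ −0.050) while the force rises to 10 N. Back away.

Request:
arm_command:
  rows:
    - {"xyz":[-0.1,0,0],"twist":[0,0,0]}
    - {"xyz":[-0.2,0,0],"twist":[0,0,0]}
    - {"xyz":[-0.6,0,0],"twist":[0,0,0]}
    - {"xyz":[-0.8,0,0],"twist":[0,0,0]}
    - {"xyz":[-0.8,0,0],"twist":[0,0,0]}
    - {"xyz":[-0.5,0,-0.5],"twist":[0,0,0]}
    - {"xyz":[0,0,-0.8],"twist":[0,0,0]}
    - {"xyz":[0,0,-0.8],"twist":[0,0,0]}
    - {"xyz":[0,0,0],"twist":[0,0,0]}
    - {"xyz":[0,0,0],"twist":[0,0,0]}

```text
time: 21.5
tool_pos: [0.5597, -0.06, 0.0832]
orientation: [0.634, 0.773, 0.001, 0.001]
wrist_force: [-0.0, 0.2, -0.2]
gripper_width: 0.006
grip_force: 0.0
```

```bash
python3 -c "
from h import *
cr()
d=shot('scene','s7')
cv2.imwrite('pics/c7.png',cv2.convertScaleAbs(cv2.resize(d['img'][200:320,260:400,::-1],None,fx=5,fy=5),alpha=1.5))"
```

```text
t 21.5 tcp [-0.1305 -0.0005  0.0832] axis [1.0e-04 1.6e-03 1.0e+00] tilt 0.1 bottom [-0.1305 -0.0006  0.0317] F [-0.   0.2 -0.2] w 0.006 [-0.21  0.17  1.52  0.    1.45 -0.4 ]
```

View pics/c7.png

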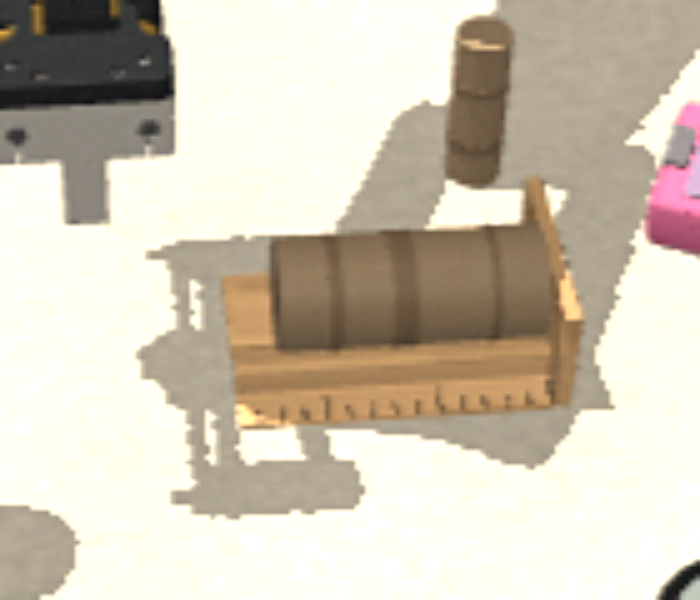

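The core lies along the trough with its end against the plate (553,290), and the gripper is clear.

```bash
python3 -c "
from station import arm
print(arm.sign_off())"
```

```text
the job is handed in; nothing more can be done
None
```

The tall core lies on its side in the cradle trough with its end against the stop plate, and I handed the job in at about 21.5 s with the gripper clear; the sign-off returned no verdict.

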